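# Load a strip of cassettes into the labeller's magazine and close its rail

### The arm

A 6-joint arm with a two-finger parallel gripper is mounted at the origin on the work surface. World frame = base frame: x ahead of the robot, y to its left, z up, the work surface at z = 0. Lengths are in m, angles in rad, forces in N, time in s.
With the tool pointing down it reaches from about 0.25 to 0.775 m from the base axis. Payload 8.9 kg.
Tool frame: the origin (TCP) lies at the very end of the fingers, on their centre line; the grasp point (between the pads) lies 19 mm behind it (hold_point_z is the distance from the TCP to the grasp point, in m); z points along the fingers, y is the line along which they close (so a half turn about z gives the same grasp; the last joint's range is limited). The gripper opens to 85 mm and grips with 20 to 120 N. Pads are 22 mm wide; open, the fingers measure 114 mm over their backs; the gripper's body (76 mm by 85 mm) begins 54 mm behind the grasp point. The pads swing forward as they close: fully open they stand 13 mm farther back than shut.
Start: joints at [-1.448, 0.291, -0.153, 1.127, 0, 1.431], TCP at [0.136, -0.507, 0.231] pointing down, gripper open.
Joint ranges: [-2.52, 2.52], [-0.91, 1.74], [-1.3, 1.37], [-1.96, 2.02], [-1.52, 1.47], [-3.14, 3.14]. Speed limits (rad/s): [2.22, 2.22, 2.79, 3.14, 3.14, 3.14].

### API

Orientations are given as a unit quaternion [x, y, z, w].
In Python, from cell import * gives the robot as it stands.
- The arm moves only by the tool servo_tool, never from a script. Its argument "motion" is one flat list of numbers, 6 for each row, row after row: the shift along the tool's x, y, z scaled (see below), then the turn, a rotation vector about the tool's x, y, z scaled (see below). In form: [x, y, z, rx, ry, rz, x, y, z, rx, ry, rz, ...]. A call has 1 to 5 rows; each row is the pose to reach, as a shift and turn from the pose commanded when the call began, along the tool's axes at that moment, turning the shorter way round; what a row does not reach only later rows make up. The controller multiplies each number of a shift by 0.2 m and each number of a turn by pi rad. A row lasts 1/12 s, in which the tool goes at most 41.7 mm and 7.16 degrees, less where a joint would pass 70% of its speed; a pose out of reach is approached as far as the arm can. A call with a number of a shift or a turn outside -1 to 1 is refused whole. A call with a gripper value outside its range is refused whole. "jaw" is the opening, from -1 (shut) to 1 (fully open), so that 0 is half open, set as the call begins (left out, the last holds). The fingers move at their own pace and stop on an object; "squeeze" is the grip in N (left out, the last holds). Time passes only in rows, so rows that repeat a pose let the fingers close. It gives the time, the measured TCP pose, the force, the opening and the grip force at its end, in the units of the state.
- sense(): the state, without advancing time (a new reading comes with each control period).
- snapshot(name): name is "scene" or "top" or "wrist"; returns a dict with "frame" (400x640x3 uint8, red, green, blue), "vfov" (degrees; the focal length in pixels is half the picture's height over the tangent of half this angle, whatever the lens; pixels are square), "cx", "cy" (the principal point, pixels), "dist" ([k1, k2, p1, p2, k3] as OpenCV has them; the pictures are not rectified), "cam_to_world" (4x4, takes a point from camera to world coordinates); the wrist camera has in their place "T_tool_cam" (4x4, takes a point from camera to tool coordinates, whose origin is the TCP and whose axes are the flange's). Camera axes: x right, y down, z forward; pixel columns grow to the right and rows downward; lengths in m; the calibration is good to about 2 mm. A picture is of the moment at which its call begins: read the wrist's pose just before it. There is no depth.
- hand_in(): hands the job in; it is judged then, once.
The state is a dict: "t": time; "joint_positions": joint angles; "joint_vel": joint speeds; "joint_torque": joint torques, N m; "ee_pos": TCP position; "eef_rot": TCP orientation; "wrist_force": force on the tool from outside, world axes, zero at the start; "ft_torque": the same for the moment, N m; "width": finger opening in m; "gripper_force": force on a finger pad.
Only numpy, scipy, OpenCV 4.12 (cv2) and the standard library are available. Lean on these libraries where they do the work, as an engineer would, in place of code of your own. Each camera call takes 0.05 s, during which the arm holds its last target. There are 200 camera calls.

### The job

Load the full strip of cassettes, upright, into the labeller's open magazine: push the spring follower back with the strip, bring the strip down flat onto the channel floor behind the feed stop, and let the spring hold it there. Then push the magazine rail fully home past its catch. Work gently, the cassettes and the rail must not be forced, and leave the other things on the bench where they are.

Things in the scene. Friction and masses are not known exactly. Their poses are not given: they have to be found in the camera images.
- strip: the full strip: 14 white tissue cassettes taped side by side into one rigid block, 84 mm long (its x axis), 28 mm wide (y), 40 mm tall (z), about 70 g. It stands upright on the bench, writing ends up, and goes into the magazine upright, either end first. Origin at the centre of its underside
- labeller: white benchtop cassette labeller, fixed. Origin on the bench below the middle of the intake face; x points level into the machine along the magazine, z up. The low intake hood fills x = 0 to 112 mm (94 mm wide, top 78 mm high; opening 70 mm wide and high); behind it stands the print engine, 240 mm wide, 216 mm high. The magazine rail comes out to -x over a flat tongue, 172 x 60 mm, 8 mm high
- rail (a joint): how far the magazine rail stands out, in m: 0 = fully home, 0.140 = against its outer stop. It slides along its length with 2.5 N friction and stays where left, so it creeps outward if pushed outward before it is at its stop. At 9 to 4 mm before home a spring ball catch must be ridden over (about 10 N in all); past it the push gets light again until the rail is solidly home
- home (a point): fixed in the labeller, x = 54 mm, 24 mm above the bench: here the centre of the loaded strip's underside lies when the rail is home. With the rail out by q that seat is q further to -x. The worn slides let the open rail swing level about this point by up to 0.045 rad (6 mm at the seat); it stays where it lies (3 N moves it there). No pose tells that swing: feel or look for it
- feed (a point): fixed, 42 mm from home at +x, channel floor height: the feed stop's face when the rail is home. The stop is a low wall (6 mm thick, 12 mm tall) at the inner end. 66 mm outward of its face rests the follower, an upright plate 28 mm wide, top 39 mm above the floor; it slides outward against a spring (3 N at once, 6 N far back) to a solid end after 23.5 mm. The strip needs it over 18 mm back
- mouth (a point): fixed, middle of the intake face at channel floor height. The rail's channel is 30 mm wide inside; its 4 mm walls with small flared lips rise 14 mm above its floor, 38 mm over all, from the stop to 126 mm outward of it. At the rail's outer end stands a black push plate, 50 mm wide, top 64 mm above the bench, outer face 126 mm outward of the stop's face; pushing it inward closes the rail
- short_strip: a partly used strip of the same cassettes, only 30 mm long (28 wide, 40 tall); origin at the centre of its underside. Not wanted now
- slide_box: open cardboard box of glass slides, 86 x 60 x 30 mm, stands on the bench; origin under its centre
- dish: closed glass Petri dish, 94 mm across, 17 mm high; origin under its centre
- bottle: plastic reagent bottle, 60 mm across, 150 mm high; origin under its centre
- jar: white screw jar, 72 mm across, 75 mm high; origin under its centre
- cups: upright stack of paper cups, 70 mm across, 90 mm high; origin under its centre
- vial: small glass vial, 26 mm across, 55 mm high; origin under its centre
Mind the look-alikes: they are no part of the job. Leave any red look-alike of the strip alone.

How it is judged:
On the way, in this order (a step that is already met when the one before it is completed fails the run):
1. the strip lies fully down in the channel squeezed between follower and feed stop by the spring, let go, with the rail still open (z of strip in the frame of home between -0.002 and 0.002 m and angle between the x axis of strip and the x axis of labeller, either way round below 0.09 rad and angle between strip's own z axis and vertical below 0.04 rad and y of strip in the frame of home between -0.012 and 0.012 m and contact force between strip and labeller above 8 N and value of joint rail above 0.08 m and contact force between the fingers and strip below 0.1 N), for 0.2 s.
2. the rail is fully home (value of joint rail below 0.002 m), for 0.2 s.
At the end, for the whole second after the job is handed in: The full strip stands upright and at rest in the channel, its underside centre within 4 mm of the home point (within 2 mm of the channel floor), turned less than 0.09 rad from the labeller and tilted less than 0.04 rad, and the rail is within 2 mm of fully home (z of strip in the frame of home between -0.002 and 0.002 m and angle between the x axis of strip and the x axis of labeller, either way round below 0.09 rad and angle between strip's own z axis and vertical below 0.04 rad and distance between strip and home below 0.004 m and value of joint rail below 0.002 m and linear speed of strip below 0.01 m/s); the robot touches nothing.
It fails at once if the strip is forced against the magazine or labeller (more than 32 N over all its contacts with them, 12 N of it the spring's own squeeze) (contact force between strip and labeller above 32 N).
It fails at once if the rail or the labeller is pushed by the robot with more than 25 N (contact force between any of the fingers, the arm and labeller above 25 N).
It fails at once if another thing on the bench is moved more than 20 mm (distance of any of short_strip, slide_box, dish, bottle, jar, cups, vial from where it was at the start of the episode above 0.02 m).
It also fails if it takes over 72 s, if anything falls off the work surface, if the arm or the gripper's body presses on something with over 40 N, if the wrist force passes 120 N, or if a joint passes its speed limit or range.

## Working session

There is one attempt and no reset: what is moved stays moved. The work goes in short steps, Python scripts to look and compute and a tool call to move; the robot and the scene stay as the last step left them, time stands still between calls to the robot, and variables do not carry over. Pictures are saved under pics/ and viewed, at most 10 in all, crops included, and the job is handed in when it is done.

Besides the shell and the picture viewer there is one more tool, called after ">>>" by a JSON object that holds its "fn" and its "kwargs", one argument or row to a line. servo_tool: Moves the arm, as the interface text tells. Its arguments: {"type":"object","properties":{"motion":{"type":"array","items":{"type":"number"}},"jaw":{"type":"number"},"squeeze":{"type":"number"}},"required":["motion"]}

```bash
ls; mkdir -p pics
cat > h.py <<'E'
from cell import *
import numpy as np, cv2
from scipy.spatial.transform import Rotation as R
def snap(n):
    s0=sense(); s=snapshot(n); f=200/np.tan(np.radians(s["vfov"])/2)
    K=np.array([[f,0,s["cx"]],[0,f,s["cy"]],[0,0,1]]); D=np.array(s["dist"],float)
    if n=="wrist":
        T=np.eye(4);T[:3,:3]=R.from_quat(s0["eef_rot"]).as_matrix();T[:3,3]=s0["ee_pos"];T=T@np.array(s["T_tool_cam"])
    else: T=np.array(s["cam_to_world"])
    return dict(im=cv2.cvtColor(s["frame"],cv2.COLOR_RGB2BGR),K=K,D=D,T=T)
def rays(c,px):
    u=cv2.undistortPoints(np.array(px,float).reshape(-1,1,2),c["K"],c["D"]).reshape(-1,2)
    d=np.c_[u,np.ones(len(u))]@c["T"][:3,:3].T
    return c["T"][:3,3],d
def onz(c,px,z):
    o,d=rays(c,px); return o+d*((z-o[2])/d[:,2])[:,None]
def proj(c,P):
    Ti=np.linalg.inv(c["T"]); return cv2.projectPoints(np.array(P,float).reshape(-1,3),cv2.Rodrigues(Ti[:3,:3])[0],Ti[:3,3],c["K"],c["D"])[0].reshape(-1,2)
def tri(c1,p1,c2,p2):
    o1,d1=rays(c1,[p1]);o2,d2=rays(c2,[p2]);d1=d1[0]/np.linalg.norm(d1);d2=d2[0]/np.linalg.norm(d2)
    s=np.linalg.lstsq(np.c_[d1,-d2],o2-o1,rcond=None)[0]
    a=o1+s[0]*d1;b=o2+s[1]*d2; return (a+b)/2,np.linalg.norm(a-b)
E
python3 - <<'E'
from h import *
import pickle
C={n:snap(n) for n in("scene","top","wrist")}
pickle.dump(C,open("c0.pkl","wb"))
for n in C: cv2.imwrite(f"pics/{n}0.png",C[n]["im"]); print(n,C[n]["T"].round(3).tolist(),C[n]["K"][0,0])
print(sense())
E
```

```text
pics
scene [[-0.886, 0.291, -0.36, 0.88], [0.463, 0.583, -0.668, 0.805], [0.016, -0.759, -0.651, 0.722], [0.0, 0.0, 0.0, 1.0]] 475.12675233737747
top [[0.027, -0.998, 0.052, 0.438], [-1.0, -0.026, 0.015, 0.081], [-0.014, -0.052, -0.999, 0.866], [0.0, 0.0, 0.0, 1.0]] 384.45033984349425
wrist [[0.258, -0.929, -0.264, 0.203], [-0.966, -0.249, -0.069, -0.489], [-0.002, 0.272, -0.962, 0.373], [0.0, 0.0, 0.0, 1.0]] 320.7828596513765
{'t': 0.15, 'joint_positions': array([-1.44833364e+00,  2.91158129e-01, -1.53951806e-01,  1.12671327e+00,
        1.37516438e-05,  1.43150700e+00]), 'joint_vel': array([-0.00066552, -0.00272261,  0.00299865, -0.00062946,  0.00106825,
        0.00077234]), 'joint_torque': array([ 1.10215937e-03, -5.37368524e+01,  3.31520927e+01,  1.14462562e-02,
       -2.15193277e-04,  1.40251987e-05]), 'ee_pos': array([ 0.13582747, -0.50677299,  0.2308609 ]), 'eef_rot': array([ 9.91447823e-01,  1.30502686e-01,  1.11952535e-05, -5.13363202e-04]), 'wrist_force': array([ 0.10240463,  0.61216484, -0.44063762]), 'ft_torque': array([-0.00498675, -0.03074832, -0.0037421 ]), 'gripper_force': 0.0, 'width': 0.08552601346082908}
```

View pics/top0.png

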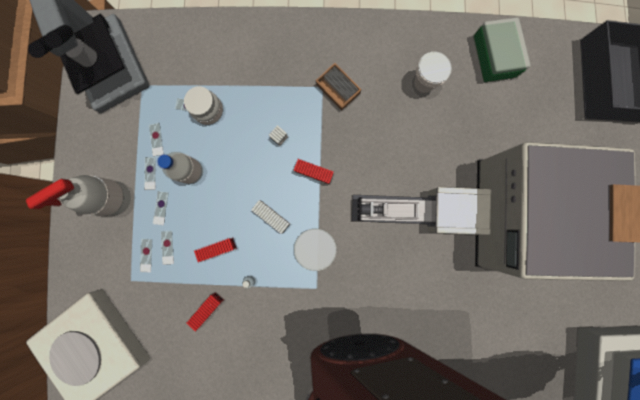

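View pics/scene0.png

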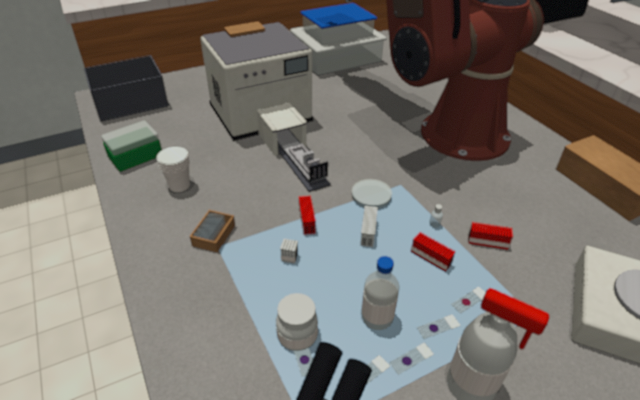

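The top view shows the full white strip at about (270,217) and the short strip at (278,135). The red strips are look-alikes. The rail points towards +y, with its push plate near (360,208) and the intake face near (437,210).

```bash
cat >> h.py <<'E'
def plan(wps,p=None,q=None):
    "wps: (x,y,z,yaw_deg of tool x); prints the call numbers"
    s=sense(); p=np.array(s["ee_pos"] if p is None else p); Rm=R.from_quat(s["eef_rot"])
    for w in wps:
        Rt=R.from_euler("z",w[3],degrees=True)*R.from_euler("x",180,degrees=True)
        sh=Rm.inv().apply(np.array(w[:3])-p)/0.2; rv=(Rm.inv()*Rt).as_rotvec()/np.pi
        print(w,np.r_[sh,rv].round(4).tolist()," dist %.0fmm"%(200*np.linalg.norm(sh))); p=np.array(w[:3]);Rm=Rt
E
python3 - <<'E'
from h import *
import pickle
C=pickle.load(open("c0.pkl","rb"))
def white(c,roi):
    x0,y0,x1,y1=roi;h=cv2.cvtColor(c["im"],cv2.COLOR_BGR2HSV)[y0:y1,x0:x1]
    m=((h[...,1]<40)&(h[...,2]>120)).astype(np.uint8)
    k=max(cv2.findContours(m,0,1)[0],key=cv2.contourArea)+[x0,y0];return k,cv2.minAreaRect(k)
t,s=C["top"],C["scene"]
k,r=white(t,(245,192,300,242)); print("top",r)
ks,rs=white(s,(345,195,395,255)); print("scene",rs,cv2.boundingRect(ks))
b=cv2.boxPoints(r); print(onz(t,b,0.04).round(3).tolist(), onz(t,[r[0]],0.04))
print("proj in scene",proj(s,np.c_[onz(t,b,0.04)[:,:2],[.04]*4]).round(0).tolist())
print("mouth top edge(z.078)",onz(t,[[437,190],[437,233]],.078).round(3).tolist(),"plate",onz(t,[[360,197],[360,220]],.06).round(3).tolist())
a=cv2.resize(t["im"][180:245,240:500],None,fx=3,fy=3,interpolation=2)
d=cv2.resize(s["im"][95:250,250:410],None,fx=2.5,fy=2.5,interpolation=2)
o=np.zeros((195+388,780,3),np.uint8);o[:195,:780]=a;o[195:195+d.shape[0],:400]=d;cv2.imwrite("pics/z1.png",o)
X=onz(t,[r[0]],0.04)[0]
plan([(.16,-.40,.36,15),(.24,-.22,.36,15),(.30,-.04,.36,30),(.34,.08,.34,54.5),(X[0]-.04,X[1]-.05,.26,54.5)])
E
```

```text
top ((272.0, 216.5), (49.0, 54.0), 90.0)
scene ((368.5, 220.0), (50.0, 47.0), 90.0) (345, 195, 48, 51)
[[0.5, 0.263, 0.04], [0.503, 0.146, 0.04], [0.397, 0.143, 0.04], [0.394, 0.26, 0.04]] [[0.44816901 0.20267245 0.04      ]]
proj in scene [[362.0, 244.0], [333.0, 209.0], [374.0, 194.0], [405.0, 226.0]]
mouth top edge(z.078) [[0.511, -0.142, 0.078], [0.423, -0.143, 0.078]] plate [[0.494, 0.016, 0.06], [0.445, 0.015, 0.06]]
(0.16, -0.4, 0.36, 15) [0.255, -0.4851, -0.6452, -0.0003, -0.0, -0.0]  dist 169mm
(0.24, -0.22, 0.36, 15) [0.6193, -0.7658, -0.0, 0.0, 0.0, 0.0]  dist 197mm
(0.3, -0.04, 0.36, 30) [0.5227, -0.7917, -0.0, 0.0, 0.0, -0.0833]  dist 190mm
(0.34, 0.08, 0.34, 54.5) [0.4732, -0.4196, 0.1, 0.0, 0.0, -0.1361]  dist 128mm
(np.float64(0.4081690092680554), np.float64(0.15267244628116028), 0.26, 54.5) [0.4937, 0.0665, 0.4, 0.0, 0.0, 0.0]  dist 128mm
```

View pics/z1.png

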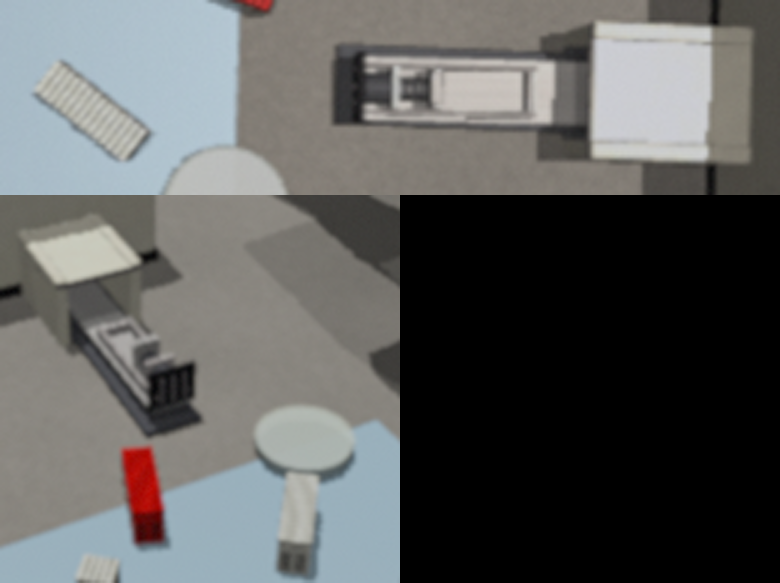

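The strip's top corners in the zoom are about (60,60), (150,133), (127,160) and (34,92), so its axis lies near 54° at roughly (0.447, 0.204). The rail is out, with the plate at the left and the follower and stop visible. I'll move above the strip.

>>> {"fn": "servo_tool", "kwargs": {
  "motion": [0.255,-0.485,-0.645,0,0,0,0.255,-0.485,-0.645,0,0,0,0.255,-0.485,-0.645,0,0,0,0.255,-0.485,-0.645,0,0,0,0.255,-0.485,-0.645,0,0,0]
}}

```text
t: 0.57
ee_pos: [0.1611, -0.3982, 0.3658]
eef_rot: [0.991, 0.131, 0.001, 0.003]
wrist_force: [1.2, -0.3, 0.7]
width: 0.0856
gripper_force: 0.0
```

>>> {"fn": "servo_tool", "kwargs": {
  "motion": [0.62,-0.766,0,0,0,0,0.62,-0.766,0,0,0,0,0.62,-0.766,0,0,0,0,0.62,-0.766,0,0,0,0,0.62,-0.766,0,0,0,0]
}}

```text
t: 0.98
ee_pos: [0.2404, -0.2175, 0.3601]
eef_rot: [0.991, 0.13, 0.0, -0.0]
wrist_force: [0.1, -0.3, 1.2]
width: 0.0852
gripper_force: 0.0
```

>>> {"fn": "servo_tool", "kwargs": {
  "motion": [0.523,-0.792,0,0,0,-0.083,0.523,-0.792,0,0,0,-0.083,0.523,-0.792,0,0,0,-0.083,0.523,-0.792,0,0,0,-0.083,0.523,-0.792,0,0,0,-0.083]
}}

```text
t: 1.4
ee_pos: [0.3003, -0.0376, 0.3603]
eef_rot: [0.966, 0.259, 0.0, -0.0]
wrist_force: [0.7, -1.3, 0.5]
width: 0.0855
gripper_force: 0.0
```

>>> {"fn": "servo_tool", "kwargs": {
  "motion": [0.473,-0.42,0.1,0,0,-0.133,0.473,-0.42,0.1,0,0,-0.133,0.473,-0.42,0.1,0,0,-0.133,0.473,-0.42,0.1,0,0,-0.133,0.473,-0.42,0.1,0,0,-0.133]
}}

```text
t: 1.82
ee_pos: [0.3401, 0.0823, 0.3395]
eef_rot: [0.89, 0.457, -0.001, -0.0]
wrist_force: [-0.0, -0.9, 0.2]
width: 0.085
gripper_force: 0.0
```

>>> {"fn": "servo_tool", "kwargs": {
  "motion": [0.494,0.066,0.4,0,0,0,0.494,0.066,0.4,0,0,0,0.494,0.066,0.4,0,0,0,0.494,0.066,0.4,0,0,0,0.494,0.066,0.4,0,0,0]
}}

```text
t: 2.23
ee_pos: [0.4088, 0.1512, 0.2586]
eef_rot: [0.892, 0.452, -0.002, -0.0]
wrist_force: [0.3, -0.3, 1.0]
width: 0.0856
gripper_force: 0.0
```

Run:
```python
from h import *
import pickle
s=sense();print(s["t"],s["ee_pos"],s["eef_rot"])
w=snap("wrist");pickle.dump(w,open("w1.pkl","wb"));cv2.imwrite("pics/w1.png",w["im"])
```

```text
2.2333 [0.40882001 0.15116825 0.25860211] [ 8.91951378e-01  4.52126766e-01 -1.99202492e-03 -3.98372554e-04]
```

View pics/w1.png

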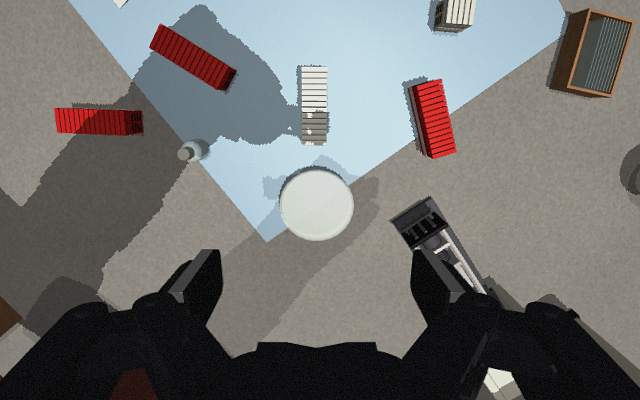

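The wrist view shows the strip's top face with corners near (301,66), (327,66), (327,143) and (302,143). The dish lies at (317,204) and the rail at the lower right.

```bash
cat >> h.py <<'E'
def striprect(c,roi,vmin=60,smax=40):
    x0,y0,x1,y1=roi;h=cv2.cvtColor(c["im"],cv2.COLOR_BGR2HSV)[y0:y1,x0:x1]
    m=((h[...,1]<smax)&(h[...,2]>vmin)).astype(np.uint8)
    m=cv2.morphologyEx(cv2.morphologyEx(m,cv2.MORPH_CLOSE,np.ones((5,5))),cv2.MORPH_OPEN,np.ones((5,5)))
    k=max(cv2.findContours(m,0,1)[0],key=cv2.contourArea)+[x0,y0];return cv2.minAreaRect(k)
E
python3 - <<'E'
from h import *
import pickle
w=pickle.load(open("w1.pkl","rb"))
hv=cv2.cvtColor(w["im"],cv2.COLOR_BGR2HSV)
for y in (90,135): print([hv[y,x].tolist() for x in range(292,340,4)])
r=striprect(w,(285,50,345,160));print(r)
b=cv2.boxPoints(r);P=onz(w,b,.04);print(P.round(4).tolist(),P.mean(0))
for i in range(4): d=P[(i+1)%4]-P[i];print(np.linalg.norm(d),np.degrees(np.arctan2(d[1],d[0])))
# two-view height: strip far top edge ends in top view
t=pickle.load(open("c0.pkl","rb"))["top"]
T=[[240+x/3,180+y/3] for x,y in [(60,60),(150,133),(127,160),(34,92)]]
print("top corners z.04",onz(t,T,.04).round(4).tolist())
for p in b:
  j=np.argmin(np.linalg.norm(proj(w,onz(t,T,.04))-p,axis=1)); print(tri(w,p,t,T[j]))
E
```

```text
[[99, 38, 229], [97, 41, 231], [103, 45, 136], [35, 16, 208], [37, 16, 206], [30, 18, 203], [26, 18, 200], [28, 19, 197], [35, 8, 200], [99, 38, 232], [98, 38, 231], [97, 37, 230]]
[[100, 41, 232], [102, 43, 167], [100, 46, 133], [24, 11, 112], [25, 15, 104], [23, 19, 109], [26, 19, 108], [24, 23, 109], [34, 20, 104], [98, 35, 231], [98, 37, 230], [99, 36, 232]]
((314.4999694824219, 104.49999237060547), (108.99998474121094, 58.99999237060547), 90.0)
[[0.4572, 0.2732, 0.04], [0.5069, 0.2367, 0.04], [0.4409, 0.1428, 0.04], [0.3871, 0.1822, 0.04]] [0.44800453 0.2087336  0.04      ]
0.061594009819296414 -36.318465478733735
0.11483350659245356 -125.07765095436702
0.06670327725494274 143.74521289643567
0.11491064382174936 52.37378619578884
top corners z.04 [[0.4831, 0.2299, 0.04], [0.4324, 0.1633, 0.04], [0.4126, 0.1792, 0.04], [0.4595, 0.248, 0.04]]
(array([ 0.48622786,  0.49968967, -1.19952891]), np.float64(0.010688870440052576))
(array([0.48540194, 0.22162069, 0.12986655]), np.float64(0.020927271055172572))
(array([0.43782135, 0.15583227, 0.11167979]), np.float64(0.009839157170696451))
(array([0.40567715, 0.17941606, 0.09572618]), np.float64(0.021952014641809244))
```

Run:
```python
from h import *
import pickle
w=pickle.load(open("w1.pkl","rb"))
r=striprect(w,(285,50,345,160),smax=27);print(r)
b=cv2.boxPoints(r);P=onz(w,b,.04);print(P.round(4).tolist(),P.mean(0))
for i in range(4): d=P[(i+1)%4]-P[i];print(np.linalg.norm(d),np.degrees(np.arctan2(d[1],d[0])))
t=pickle.load(open("c0.pkl","rb"))["top"]
T=[[240+x/3,180+y/3] for x,y in [(60,60),(150,133),(127,160),(34,92)]]
for p in b:
  j=np.argmin(np.linalg.norm(proj(w,onz(t,T,.04))-p,axis=1)); print(tri(w,p,t,T[j]))
C=P.mean(0)
plan([(C[0]-.035,C[1]-.05,.14,54.2)])
```

```text
((314.0, 105.5), (79.0, 26.0), 90.0)
[[0.4611, 0.2506, 0.04], [0.4832, 0.2344, 0.04], [0.4346, 0.1669, 0.04], [0.4111, 0.1841, 0.04]] [0.44752301 0.20897818 0.04      ]
0.027420038467419885 -36.31356985329375
0.08318486012574576 -125.81114186114935
0.029052887404716485 143.73490209773112
0.08321114456563909 53.06437516194856
(array([0.46120352, 0.25428699, 0.00909521]), np.float64(0.001752086990703241))
(array([0.48587888, 0.23690953, 0.00280991]), np.float64(0.0016189899688684541))
(array([0.43300816, 0.16496814, 0.0214888 ]), np.float64(0.0015259895811470642))
(array([0.41050088, 0.18219806, 0.02020406]), np.float64(0.003259112202796559))
(np.float64(0.41252301175842565), np.float64(0.15897817924514435), 0.14, 54.2) [0.0453, -0.0083, 0.5996, -0.0004, 0.0006, -0.0025]  dist 120mm
```

>>> {"fn": "servo_tool", "kwargs": {
  "motion": [0.045,-0.008,0.55,0,0,-0.002,0.045,-0.008,0.55,0,0,-0.002,0.045,-0.008,0.55,0,0,-0.002,0.045,-0.008,0.55,0,0,-0.002,0.045,-0.008,0.55,0,0,-0.002]
}}

```text
t: 2.7
ee_pos: [0.4128, 0.1589, 0.1513]
eef_rot: [0.891, 0.455, -0.0, 0.0]
wrist_force: [-0.5, 0.5, 0.6]
width: 0.0853
gripper_force: 0.0
```

Run:
```python
from h import *
import pickle
w0=pickle.load(open("w1.pkl","rb"))
w=snap("wrist");pickle.dump(w,open("w2.pkl","wb"))
print(sense()["ee_pos"])
g=proj(w,[.4475,.209,.04])[0].astype(int);print(g)
h=cv2.cvtColor(w["im"],cv2.COLOR_BGR2HSV)
r=striprect(w,(g[0]-60,max(g[1]-110,0),g[0]+60,g[1]+110),smax=27);print(r)
b=cv2.boxPoints(r);P=onz(w,b,.04);print(P.round(4).tolist(),P.mean(0))
for i in range(4): d=P[(i+1)%4]-P[i];print(np.linalg.norm(d),np.degrees(np.arctan2(d[1],d[0])))
b0=cv2.boxPoints(striprect(w0,(285,50,345,160),smax=27))
for p in b:
  j=np.argmin(np.linalg.norm(proj(w,onz(w0,b0,.04))-p,axis=1)); print(tri(w,p,w0,b0[j]))
C=P.mean(0)
plan([(C[0],C[1],.10,53.7),(C[0],C[1],.018,53.7)])
```

```text
[0.41393748 0.15933814 0.15237299]
[314 118]
((313.8118896484375, 116.24186706542969), (37.80542755126953, 110.30045318603516), 1.4878674745559692)
[[0.4096, 0.1857, 0.04], [0.4611, 0.2508, 0.04], [0.4833, 0.2338, 0.04], [0.4337, 0.1673, 0.04]] [0.44693591 0.20941479 0.04      ]
0.08295209925545646 51.626345753302815
0.02792980006368922 -37.342229496375815
0.0829905093841071 -126.72616097153072
0.030315371499424586 142.56884030804218
(array([0.41062859, 0.18506641, 0.04176096]), np.float64(0.002248717128067983))
(array([0.46086323, 0.24952539, 0.04877041]), np.float64(3.264405629555837e-05))
(array([0.4828719 , 0.23379682, 0.0438872 ]), np.float64(0.0005151164624073122))
(array([0.43411023, 0.1670573 , 0.03969009]), np.float64(0.0009708358856434214))
(np.float64(0.4469359090236218), np.float64(0.209414786001149), 0.1, 53.7) [0.2993, -0.0133, 0.2622, 0.0004, -0.0004, 0.0024]  dist 80mm
(np.float64(0.4469359090236218), np.float64(0.209414786001149), 0.018, 53.7) [-0.0, -0.0, 0.41, 0.0, 0.0, 0.0]  dist 82mm
```

>>> {"fn": "servo_tool", "kwargs": {
  "motion": [0.3,-0.013,0.26,0,0,0.005,0.3,-0.013,0.26,0,0,0.005,0.3,-0.013,0.26,0,0,0.005,0.3,-0.013,0.26,0,0,0.005,0.3,-0.013,0.26,0,0,0.005]
}}

```text
t: 3.17
ee_pos: [0.4471, 0.2102, 0.1004]
eef_rot: [0.894, 0.449, 0.001, 0.0]
wrist_force: [-0.3, -0.1, 1.0]
width: 0.0857
gripper_force: 0.0
```

Run:
```python
from h import *
import pickle
print(sense()["ee_pos"])
w=snap("wrist");pickle.dump(w,open("w3.pkl","wb"));cv2.imwrite("pics/w3.png",w["im"])
plan([(.447,.2094,.02,53.2)])
```

```text
[0.44711797 0.21016569 0.10035261]
(0.447, 0.2094, 0.02, 53.2) [-0.0037, 0.0009, 0.4023, 0.0006, -0.0006, 0.0006]  dist 80mm
```

View pics/w3.png

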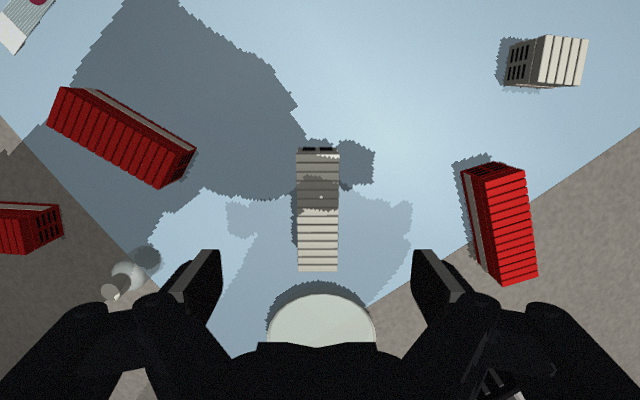

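The strip, at column 317, sits centred between the fingers at columns 220 and 412, and it is aligned. I'll lower and grip.

>>> {"fn": "servo_tool", "kwargs": {
  "motion": [-0.004,0,0.4,0,0,0,-0.004,0,0.4,0,0,0,-0.004,0,0.4,0,0,0,-0.004,0,0.4,0,0,0,-0.004,0,0.4,0,0,0]
}}

```text
t: 3.63
ee_pos: [0.4469, 0.2097, 0.0207]
eef_rot: [0.894, 0.449, 0.001, 0.0]
wrist_force: [-0.0, 0.6, 1.0]
width: 0.0854
gripper_force: 0.0
```

>>> {"fn": "servo_tool", "kwargs": {
  "motion": [0,0,0,0,0,0,0,0,0,0,0,0,0,0,0,0,0,0,0,0,0,0,0,0,0,0,0,0,0,0],
  "jaw": -1,
  "squeeze": 40
}}

```text
t: 4.05
ee_pos: [0.4461, 0.2099, 0.019]
eef_rot: [0.894, 0.449, 0.001, 0.0]
wrist_force: [-4.1, -2.9, 12.3]
width: 0.0269
gripper_force: 38.9
```

>>> {"fn": "servo_tool", "kwargs": {
  "motion": [0,0,0,0,0,0,0,0,0,0,0,0,0,0,0,0,0,0,0,0,0,0,0,0,0,0,0,0,0,0]
}}

```text
t: 4.47
ee_pos: [0.4461, 0.2099, 0.019]
eef_rot: [0.894, 0.449, 0.0, 0.0]
wrist_force: [-0.7, -0.8, 8.9]
width: 0.0273
gripper_force: 39.7
```

Run:
```python
from h import *
plan([(.446,.20,.19,53.2),(.455,.05,.25,72),(.466,-.10,.25,90)])
```

```text
(0.446, 0.2, 0.19, 53.2) [-0.0393, 0.0296, -0.8549, 0.0002, -0.0002, 0.0008]  dist 171mm
(0.455, 0.05, 0.25, 72) [-0.5736, 0.4853, -0.3, 0.0, 0.0, -0.1044]  dist 162mm
(0.466, -0.1, 0.25, 90) [-0.6963, 0.2841, 0.0, 0.0, 0.0, -0.1]  dist 150mm
```

>>> {"fn": "servo_tool", "kwargs": {
  "motion": [0,0,-0.2,0,0,0,0,0,-0.4,0,0,0,-0.04,0.03,-0.6,0,0,0,-0.04,0.03,-0.8,0,0,0,-0.04,0.03,-0.855,0,0,0]
}}

```text
t: 4.88
ee_pos: [0.448, 0.2002, 0.1951]
eef_rot: [0.894, 0.449, 0.004, 0.001]
wrist_force: [1.5, 0.7, 0.3]
width: 0.0276
gripper_force: 40.1
```

>>> {"fn": "servo_tool", "kwargs": {
  "motion": [-0.12,0.1,-0.06,0,0,-0.021,-0.24,0.2,-0.12,0,0,-0.042,-0.36,0.3,-0.18,0,0,-0.063,-0.48,0.4,-0.24,0,0,-0.084,-0.574,0.485,-0.3,0,0,-0.104]
}}

```text
t: 5.3
ee_pos: [0.4545, 0.048, 0.25]
eef_rot: [0.808, 0.589, -0.0, 0.0]
wrist_force: [0.6, -0.1, -0.5]
width: 0.0273
gripper_force: 40.1
```

>>> {"fn": "servo_tool", "kwargs": {
  "motion": [-0.14,0.06,0,0,0,-0.02,-0.28,0.12,0,0,0,-0.04,-0.42,0.18,0,0,0,-0.06,-0.56,0.23,0,0,0,-0.08,-0.696,0.284,0,0,0,-0.1]
}}

```text
t: 5.72
ee_pos: [0.4657, -0.1016, 0.2494]
eef_rot: [0.706, 0.709, -0.0, -0.0]
wrist_force: [0.8, 1.0, -0.8]
width: 0.0275
gripper_force: 40.1
```

>>> {"fn": "servo_tool", "kwargs": {
  "motion": [0,0,0,0,0,0]
}}

```text
t: 5.8
ee_pos: [0.4664, -0.1044, 0.2492]
eef_rot: [0.707, 0.708, -0.001, 0.001]
wrist_force: [0.1, 0.8, -0.5]
width: 0.0274
gripper_force: 40.1
```

Run:
```python
from h import *
import pickle
s=sense();print(s["ee_pos"],s["eef_rot"],s["width"],s["wrist_force"])
w=snap("wrist");pickle.dump(w,open("w4.pkl","wb"));cv2.imwrite("pics/w4.png",cv2.resize(w["im"][0:300,160:480],None,fx=2,fy=2,interpolation=2))
```

```text
[ 0.46639557 -0.10439497  0.24923801] [ 7.06531827e-01  7.07680706e-01 -5.43058074e-04  7.07997986e-04] 0.027383738802167035 [ 0.14515388  0.81348687 -0.49594637]
```

View pics/w4.png

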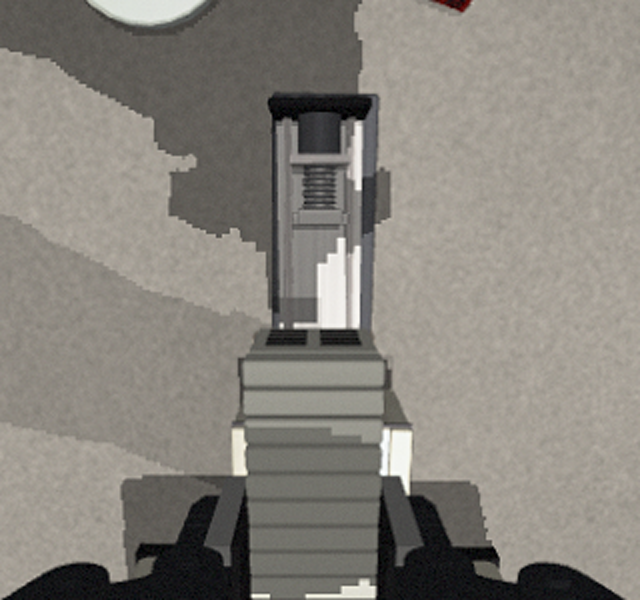

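The crop shows the push plate at rows 97–117 and cols 268–373, with the follower and spring at rows 155–225. The channel runs down to row 325, where the held strip hides the stop. I'll shift 20 mm towards the machine to see the stop.

>>> {"fn": "servo_tool", "kwargs": {
  "motion": [-0.1,0,0,0,0,0,-0.1,0,0,0,0,0,-0.1,0,0,0,0,0,-0.1,0,0,0,0,0]
}}

```text
t: 6.18
ee_pos: [0.4659, -0.1192, 0.2493]
eef_rot: [0.707, 0.707, 0.0, -0.0]
wrist_force: [-0.2, -0.5, -0.6]
width: 0.027
gripper_force: 40.1
```

Run:
```python
from h import *
import pickle
s=sense();print(s["ee_pos"],s["eef_rot"])
w=snap("wrist");pickle.dump(w,open("w5.pkl","wb"));cv2.imwrite("pics/w5.png",cv2.resize(w["im"][20:160,280:380],None,fx=5,fy=4.28,interpolation=1))
t=pickle.load(open("c0.pkl","rb"))["top"];print(w["T"][:3,3])
```

```text
[ 0.46594382 -0.11922749  0.24927319] [ 7.06751484e-01  7.07461823e-01  8.58249954e-05 -3.17597603e-04]
[ 0.46594212 -0.05041486  0.39126866]
```

View pics/w5.png

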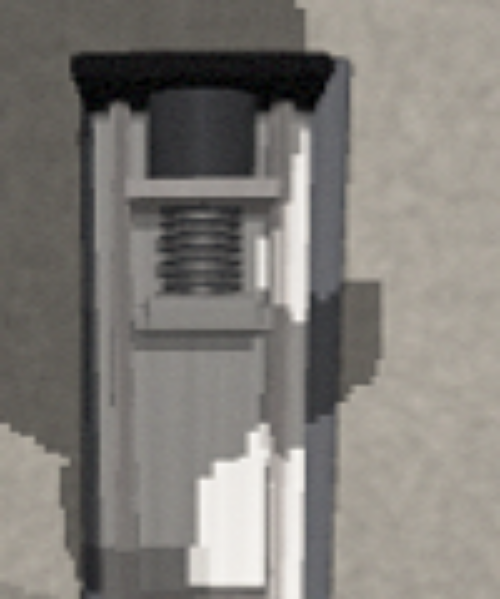

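The 5x crop shows the follower plate at cols 135–272 with its inner top edge near row 325. The channel walls' outer edges are near cols 95 and 305, and the stop end is near row 590. I'll measure these edges next.

Run:
```python
from h import *
import pickle
w=pickle.load(open("w5.pkl","rb"));print(w["K"][:2,2])
Z=lambda L:[(280+x/5,20+y/4.28) for x,y in L]
f=lambda n,L,z:print(n,onz(w,Z(L),z)[:,:2].round(4).tolist())
f("follower inner top",[(135,325),(272,325)],.063)
f("follower foot",[(137,330),(270,330)],.024)
f("plate outer top",[(72,55),(335,55)],.064)
f("wall outer",[(93,150),(308,150),(97,450),(303,450)],.038)
f("tongue R",[(348,70),(343,250),(337,450),(333,590)],.008)
f("tongue L",[(82,120),(80,400)],.008)
f("stop",[(180,590)],.036);f("floor at stop shadow",[(180,585)],.024)
g=cv2.GaussianBlur(cv2.cvtColor(w["im"],cv2.COLOR_BGR2GRAY).astype(float),(1,5),0)
for r in (52,60,72,110,125,140):
    d=np.diff(g[r,290:355]); print(r,[(290+i,int(d[i])) for i in np.argsort(-abs(d))[:9]])
# vertical profile down follower and channel middle
d=np.diff(g[:,315:322].mean(1));print([(i,int(d[i])) for i in range(20,175) if abs(d[i])>5])
```

```text
[316.24106152 198.07358544]
follower inner top [[0.4568, -0.0389], [0.4836, -0.0389]]
follower foot [[0.4561, -0.0388], [0.4853, -0.0388]]
plate outer top [[0.4453, 0.0184], [0.4947, 0.0184]]
wall outer [[0.4477, 0.0025], [0.4919, 0.0026], [0.4477, -0.0684], [0.4921, -0.0683]]
tongue R [[0.5025, 0.0266], [0.5024, -0.0178], [0.5023, -0.0698], [0.5023, -0.1084]]
tongue L [[0.4438, 0.0144], [0.4423, -0.0566]]
stop [[0.4656, -0.1042]]
floor at stop shadow [[0.4656, -0.1046]]
52 [(np.int64(341), -83), (np.int64(298), 78), (np.int64(339), 73), (np.int64(308), -64), (np.int64(330), 63), (np.int64(349), 53), (np.int64(309), -36), (np.int64(331), 36), (np.int64(295), -33)]
60 [(np.int64(341), -90), (np.int64(337), 70), (np.int64(298), 64), (np.int64(308), -58), (np.int64(295), -50), (np.int64(330), 46), (np.int64(338), 45), (np.int64(349), 41), (np.int64(340), -38)]
72 [(np.int64(341), -106), (np.int64(298), 80), (np.int64(336), 56), (np.int64(348), 55), (np.int64(295), -50), (np.int64(340), -42), (np.int64(327), 40), (np.int64(328), 31), (np.int64(311), -30)]
110 [(np.int64(340), -60), (np.i
[... 367 characters left out ...]
[(np.int64(340), -101), (np.int64(332), -89), (np.int64(319), 70), (np.int64(292), -63), (np.int64(333), 54), (np.int64(299), 51), (np.int64(346), 47), (np.int64(318), 45), (np.int64(339), -41)]
[(29, -5), (30, -17), (31, -25), (32, -18), (33, -6), (39, 14), (40, 16), (41, 8), (59, 11), (60, 29), (61, 33), (62, 17), (64, -21), (65, -33), (66, -26), (67, -6), (68, 9), (69, 7), (76, -5), (80, 5), (86, 7), (87, 14), (88, 18), (89, 13), (95, -14), (96, -18), (97, -7), (99, 7), (100, 10), (101, 14), (102, 10), (130, 10), (131, 11), (132, 6), (154, -7), (155, -22), (156, -28), (157, -13), (158, 11), (159, 22), (160, 14), (162, -11), (163, -23), (164, -23), (165, -10), (172, 5), (173, 7), (174, 7)]
```

>>> {"fn": "servo_tool", "kwargs": {
  "motion": [0.156,0.019,0.2,0,0,0,0.156,0.019,0.4,0,0,0,0.156,0.019,0.55,0,0,0,0.156,0.019,0.65,0,0,0,0.156,0.019,0.65,0,0,0]
}}

```text
t: 6.65
ee_pos: [0.4668, -0.0868, 0.1157]
eef_rot: [0.706, 0.708, -0.001, -0.003]
wrist_force: [-0.5, 0.8, -1.1]
width: 0.0271
gripper_force: 40.1
```

Run:
```python
from h import *
import pickle
s=sense();print(s["ee_pos"],s["eef_rot"],s["wrist_force"])
w=snap("wrist");pickle.dump(w,open("w6.pkl","wb"));cv2.imwrite("pics/w6.png",w["im"][0:300,220:420].repeat(2,0).repeat(2,1))
```

```text
[ 0.46684495 -0.08683459  0.11565993] [ 0.70627562  0.70792807 -0.00145234 -0.00323839] [-0.50286698  0.82884778 -1.10561263]
```

View pics/w6.png

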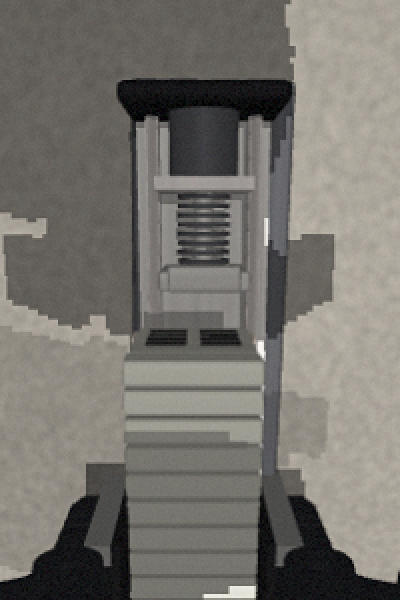

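In this view the strip is centred at col 193 (2x). The plate is at cols 118–293 and the follower at cols 162–250, both centred near 206. The strip therefore has to go about 4 mm to +x.

>>> {"fn": "servo_tool", "kwargs": {
  "motion": [0,0,0,0,0,0,0,0,0,0,0,0]
}}

```text
t: 6.87
ee_pos: [0.4712, -0.0892, 0.1211]
eef_rot: [0.707, 0.708, 0.001, 0.001]
wrist_force: [-0.3, 0.2, -0.5]
width: 0.027
gripper_force: 40.1
```

```bash
cat >> h.py <<'E'
def edges(c,r,a,b,n=10,blur=(1,5)):
    g=cv2.GaussianBlur(cv2.cvtColor(c["im"],cv2.COLOR_BGR2GRAY).astype(float),blur,0)
    d=np.diff(g[r,a:b]); return sorted([(int(a+i),int(d[i])) for i in np.argsort(-abs(d))[:n]])
E
python3 - <<'E'
from h import *
import pickle
w=pickle.load(open("w6.pkl","rb"))
N=lambda L:[(220+x/2,y/2) for x,y in L]
def f(w,L,z): P=onz(w,N(L),z);return P[:,:2].round(4).tolist(),P.mean(0).round(4)
print("plate",f(w,[(118,85),(293,85)],.064));print("foll",f(w,[(162,280),(248,280)],.063))
print("walls",f(w,[(138,150),(271,150)],.038))
z=.1157+.021
print("strip",f(w,[(124,362),(263,362)],z),f(w,[(131,560),(256,560)],z))
s=sense();print(s["ee_pos"],s["eef_rot"])
v=snap("wrist");pickle.dump(v,open("w7.pkl","wb"))
for r in (43,75,137,190,280): print(r,edges(v,r,270,375,8))
E
```

```text
plate ([[0.4455, 0.0178], [0.4944, 0.0179]], array([0.4699, 0.0178, 0.064 ]))
foll ([[0.4572, -0.0366], [0.4831, -0.0365]], array([ 0.4701, -0.0366,  0.063 ]))
walls ([[0.4485, 0.0029], [0.4916, 0.003]], array([0.47 , 0.003, 0.038]))
strip ([[0.4536, -0.0454], [0.4805, -0.0453]], array([ 0.4671, -0.0454,  0.1367])) ([[0.4539, -0.0884], [0.4804, -0.0882]], array([ 0.4672, -0.0883,  0.1367]))
[ 0.47122966 -0.08919698  0.12107863] [7.06652777e-01 7.07559082e-01 6.27114273e-04 1.26721384e-03]
43 [(270, -60), (297, 7), (333, -7), (334, 7), (355, 34), (357, -11), (358, 99), (359, 27)]
75 [(280, 74), (291, -42), (292, 60), (296, -112), (329, 40), (330, 52), (346, -59), (357, 65)]
137 [(279, -51), (281, 20), (282, 52), (283, 18), (344, -33), (345, -53), (354, 29), (355, 24)]
190 [(279, -29), (281, 49), (282, 6), (350, -18), (351, -31), (352, 37), (353, 25), (355, -4)]
280 [(271, 53), (274, -36), (275, -36), (283, 30), (284, 81), (348, -81), (357, 37), (361, -43)]
```

>>> {"fn": "servo_tool", "kwargs": {
  "motion": [0,0,0.1,0,0,0,0,0,0.2,0,0,0,0,0,0.285,0,0,0,0,0,0.285,0,0,0,0,0,0.285,0,0,0]
}}

```text
t: 7.33
ee_pos: [0.4701, -0.0891, 0.063]
eef_rot: [0.707, 0.707, 0.0, 0.0]
wrist_force: [1.3, 0.8, 0.0]
width: 0.0272
gripper_force: 40.1
```

>>> {"fn": "servo_tool", "kwargs": {
  "motion": [0,0,0,0,0,0,0,0,0,0,0,0]
}}

```text
t: 7.5
ee_pos: [0.4711, -0.0894, 0.0638]
eef_rot: [0.707, 0.707, 0.001, 0.001]
wrist_force: [-0.2, 0.4, -0.6]
width: 0.0273
gripper_force: 40.1
```

Run:
```python
from h import *
import pickle
for i in range(3):
    v=snap("wrist");s=sense();print(s["ee_pos"],s["eef_rot"],s["wrist_force"])
pickle.dump(v,open("w8.pkl","wb"))
cv2.imwrite("pics/w8.png",v["im"][20:200,260:380].repeat(3,0).repeat(4,1))
```

```text
[ 0.47092594 -0.08932912  0.06363276] [7.06739246e-01 7.07473177e-01 5.01993264e-04 1.04397809e-03] [-0.74987836  0.25940571 -0.17010606]
[ 0.47071646 -0.08928848  0.06339348] [7.06743347e-01 7.07469383e-01 4.17693178e-04 8.59716495e-04] [0.16476304 0.56806869 0.50026083]
[ 0.47054788 -0.08921513  0.06318337] [7.06741437e-01 7.07471512e-01 3.37685156e-04 6.97893548e-04] [ 0.0405011   0.84245381 -0.49653311]
```

View pics/w8.png

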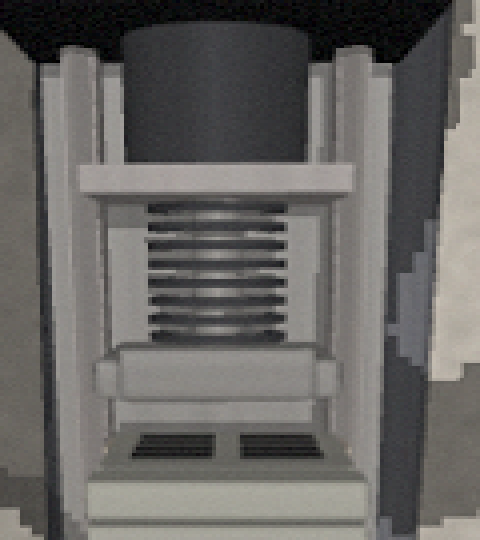

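The close view shows the follower at cols 96–338 (centre 217) and the strip end at cols 88–368 (centre 228) in 4x. The strip is slightly too far to +x.

Run:
```python
from h import *
import pickle
w=pickle.load(open("w8.pkl","rb"))
N=lambda L:[(260+x/4,20+y/3) for x,y in L]
def f(L,z): P=onz(w,N(L),z);return P[:,:2].round(4).tolist(),P.mean(0).round(4)
zt=sense()["ee_pos"][2]
print("foll",f([(96,360),(338,360)],.063), "foll inner top",f([(120,395),(317,395)],.063),f([(120,347),(317,347)],.063))
print("walls",f([(60,50),(370,50)],.038),f([(62,480),(380,480)],.038))
print("strip",f([(88,480),(369,480)],zt+.021))
print(sense()["ee_pos"],w["T"][:3,3])
```

```text
foll ([[0.4565, -0.0341], [0.4831, -0.0341]], array([ 0.4698, -0.0341,  0.063 ])) foll inner top ([[0.459, -0.0392], [0.4809, -0.0392]], array([ 0.47  , -0.0392,  0.063 ])) ([[0.4592, -0.0322], [0.4807, -0.0322]], array([ 0.47  , -0.0322,  0.063 ]))
walls ([[0.4509, 0.013], [0.4881, 0.013]], array([0.4695, 0.013 , 0.038 ])) ([[0.449, -0.0577], [0.4914, -0.0577]], array([ 0.4702, -0.0577,  0.038 ]))
strip ([[0.4574, -0.0474], [0.4846, -0.0474]], array([ 0.471 , -0.0474,  0.0842]))
[ 0.47054788 -0.08921513  0.06318337] [ 0.47040878 -0.02030549  0.205306  ]
```

>>> {"fn": "servo_tool", "kwargs": {
  "motion": [0.02,-0.005,0,0,0,0,0.04,-0.005,0,0,0,0,0.05,-0.005,0,0,0,0,0.06,-0.005,0,0,0,0,0.06,-0.005,0,0,0,0]
}}

```text
t: 8.07
ee_pos: [0.4689, -0.0767, 0.0624]
eef_rot: [0.707, 0.708, -0.0, 0.0]
wrist_force: [0.3, -0.4, 0.2]
width: 0.0274
gripper_force: 40.2
```

>>> {"fn": "servo_tool", "kwargs": {
  "motion": [0.01,0,0,0,0,0,0.02,0,0,0,0,0,0.03,0,0,0,0,0,0.04,0,0,0,0,0,0.04,0,0,0,0,0]
}}

```text
t: 8.48
ee_pos: [0.4689, -0.0688, 0.0623]
eef_rot: [0.707, 0.708, -0.0, 0.0]
wrist_force: [0.5, -3.8, -0.7]
width: 0.0274
gripper_force: 40.2
```

Run:
```python
from h import *
import pickle
v=snap("wrist");s=sense();print(s["ee_pos"],s["eef_rot"],s["wrist_force"])
pickle.dump(v,open("w9.pkl","wb"))
w=pickle.load(open("w8.pkl","rb"))
for c in (w,v):
    g=cv2.cvtColor(c["im"],cv2.COLOR_BGR2GRAY).astype(float)
    for a,b in((303,325),):
        d=np.diff(cv2.GaussianBlur(g[:,a:b].mean(1),(1,3),0).ravel());R_=[(i,int(d[i])) for i in range(0,200) if abs(d[i])>7];print(R_)
        print([(i,(onz(c,[(314,i+.5)],.063)[0,1]).round(4)) for i,_ in R_ if i<190])
```

```text
[ 0.46895706 -0.06896033  0.06234103] [ 7.06668873e-01  7.07544402e-01 -6.72632412e-05  1.32977829e-04] [-0.61382581 -3.44472478 -0.85692159]
[(5, -25), (6, -41), (7, -16), (25, 8), (26, 20), (27, 16), (72, 13), (73, 39), (74, 38), (75, 10), (82, -15), (83, -32), (84, -24), (85, -9), (86, -11), (87, -9), (89, 20), (90, 20), (92, -17), (93, -22), (94, -9), (95, 10), (96, 23), (97, 17), (99, -27), (100, -18), (101, 8), (102, 27), (103, 19), (105, -23), (106, -23), (108, 16), (109, 23), (110, 12), (111, -14), (112, -29), (113, -11), (114, 18), (115, 29), (116, 10), (117, -17), (118, -26), (119, -12), (120, 7), (121, 17), (122, 14), (124, -19), (125, -13), (127, 20), (128, 18), (130, -20), (131, -17), (133, 9), (134, 16), (135, 22), (136, 22), (137, 11), (151, -10), (153, 13), (154, 10), (159, -13), (160, -16), (163, -17), (164, -18), (171, 12), (172, 18), (173, 10), (179, 19), (180, 23), (181, 12), (191, -16), (192, -23), (193, -8), (194, 19), (195, 24), (196, 10)]
[(5, np.float64(0.0197)), (6, np.float64(0.0193)), (7, np.float64(0.019)), (25, np.float64(0.0122)), (26, np.float64(0.0118
[... 3374 characters left out ...]
), (138, np.float64(-0.0129)), (139, np.float64(-0.0133)), (140, np.float64(-0.0138)), (142, np.float64(-0.0146)), (143, np.float64(-0.0151)), (145, np.float64(-0.0159)), (146, np.float64(-0.0164)), (148, np.float64(-0.0173)), (149, np.float64(-0.0177)), (150, np.float64(-0.0181)), (151, np.float64(-0.0186)), (152, np.float64(-0.019)), (153, np.float64(-0.0195)), (167, np.float64(-0.0257)), (168, np.float64(-0.0262)), (169, np.float64(-0.0266)), (170, np.float64(-0.0271)), (171, np.float64(-0.0275)), (172, np.float64(-0.028)), (173, np.float64(-0.0284)), (174, np.float64(-0.0289)), (176, np.float64(-0.0298)), (179, np.float64(-0.0312)), (180, np.float64(-0.0316)), (181, np.float64(-0.0321))]
```

>>> {"fn": "servo_tool", "kwargs": {
  "motion": [0.015,0,0,0,0,0,0.03,0,0,0,0,0,0.045,0,0,0,0,0,0.06,0,0,0,0,0,0.07,0,0,0,0,0]
}}

```text
t: 8.95
ee_pos: [0.4689, -0.0548, 0.0623]
eef_rot: [0.707, 0.707, -0.0, 0.0]
wrist_force: [-0.7, -5.7, -0.8]
width: 0.0274
gripper_force: 40.2
```

>>> {"fn": "servo_tool", "kwargs": {
  "motion": [0.008,0,0,0,0,0,0.015,0,0,0,0,0,0.015,0,0,0,0,0]
}}

```text
t: 9.2
ee_pos: [0.4689, -0.0519, 0.0623]
eef_rot: [0.707, 0.708, -0.0, 0.0]
wrist_force: [0.2, -6.6, -0.1]
width: 0.0272
gripper_force: 40.2
```

Run:
```python
from h import *
import pickle
v=snap("wrist");s=sense();print(s["ee_pos"],s["eef_rot"],s["wrist_force"])
pickle.dump(v,open("w10.pkl","wb"))
g=cv2.cvtColor(v["im"],cv2.COLOR_BGR2GRAY).astype(float)
d=np.diff(cv2.GaussianBlur(g[:,303:325].mean(1),(1,3),0).ravel())
for i in range(200):
    if abs(d[i])>12: print(i,int(d[i]),onz(v,[(314,i+.5)],.063)[0,1].round(4),end="; ")
for r in (70,178,190): print(r,edges(v,r,270,375,8))
cv2.imwrite("pics/w10.png",v["im"][20:200,260:380].repeat(3,0).repeat(4,1))
```

```text
[ 0.46887765 -0.05199103  0.0623315 ] [ 7.06674639e-01  7.07538567e-01 -2.56067170e-04  2.55753986e-04] [-0.15570085 -6.55989326 -0.6192781 ]
77 -20 0.0293; 78 -33 0.0289; 79 -23 0.0285; 93 12 0.0228; 94 12 0.0224; 138 27 0.004; 139 35 0.0036; 140 21 0.0031; 147 -26 0.0001; 148 -36 -0.0003; 152 13 -0.0021; 153 18 -0.0025; 169 -24 -0.0097; 170 -23 -0.0101; 172 17 -0.0111; 179 20 -0.0143; 180 24 -0.0147; 181 12 -0.0152; 191 -18 -0.0198; 192 -23 -0.0203; 194 19 -0.0213; 195 25 -0.0217; 70 [(292, -5), (310, -3), (312, -3), (357, -3), (363, 3), (368, -4), (369, 69), (370, 8)]
178 [(274, -49), (276, 25), (277, 53), (281, -16), (282, -19), (357, -68), (368, 25), (369, 32)]
190 [(274, -24), (277, 42), (278, 53), (281, 23), (351, -21), (356, -28), (357, -58), (368, 34)]
```

>>> {"fn": "servo_tool", "kwargs": {
  "motion": [0.005,0.003,0,0,0,0,0.005,0.003,0.01,0,0,0,0.005,0.003,0.02,0,0,0,0.005,0.003,0.03,0,0,0,0.005,0.003,0.035,0,0,0]
}}

```text
t: 9.67
ee_pos: [0.4699, -0.0512, 0.0554]
eef_rot: [0.707, 0.707, -0.0, 0.001]
wrist_force: [-0.2, -5.4, 1.8]
width: 0.027
gripper_force: 40.5
```

>>> {"fn": "servo_tool", "kwargs": {
  "motion": [0,0,0.008,0,0,0,0,0,0.015,0,0,0,0,0,0.02,0,0,0]
}}

```text
t: 9.92
ee_pos: [0.4699, -0.0512, 0.0515]
eef_rot: [0.707, 0.707, -0.0, 0.001]
wrist_force: [1.2, -6.0, 2.5]
width: 0.0272
gripper_force: 40.5
```

>>> {"fn": "servo_tool", "kwargs": {
  "motion": [0,0,0.006,0,0,0,0,0,0.012,0,0,0,0,0,0.018,0,0,0]
}}

```text
t: 10.17
ee_pos: [0.47, -0.0513, 0.048]
eef_rot: [0.707, 0.707, 0.0, 0.001]
wrist_force: [-0.2, -5.6, 1.8]
width: 0.0275
gripper_force: 40.5
```

>>> {"fn": "servo_tool", "kwargs": {
  "motion": [0,0,0.006,0,0,0,0,0,0.012,0,0,0,0,0,0.015,0,0,0]
}}

```text
t: 10.42
ee_pos: [0.4699, -0.0512, 0.0449]
eef_rot: [0.707, 0.707, -0.0, 0.001]
wrist_force: [0.3, -6.5, 2.3]
width: 0.0272
gripper_force: 40.5
```

Still free. I'll continue in small steps until floor contact.

>>> {"fn": "servo_tool", "kwargs": {
  "motion": [0,0,0.004,0,0,0,0,0,0.008,0,0,0,0,0,0.008,0,0,0]
}}

```text
t: 10.67
ee_pos: [0.47, -0.0512, 0.0433]
eef_rot: [0.707, 0.707, -0.0, 0.001]
wrist_force: [0.1, -6.2, 2.2]
width: 0.0279
gripper_force: 40.5
```

>>> {"fn": "servo_tool", "kwargs": {
  "motion": [0,0,0.003,0,0,0,0,0,0.005,0,0,0,0,0,0.005,0,0,0]
}}

```text
t: 10.92
ee_pos: [0.47, -0.0512, 0.0424]
eef_rot: [0.707, 0.707, 0.0, 0.001]
wrist_force: [-0.6, -6.2, 4.1]
width: 0.0275
gripper_force: 40.7
```

>>> {"fn": "servo_tool", "kwargs": {
  "motion": [0,0,0.003,0,0,0,0,0,0.004,0,0,0,0,0,0.004,0,0,0]
}}

```text
t: 11.17
ee_pos: [0.47, -0.0511, 0.042]
eef_rot: [0.707, 0.707, 0.0, 0.001]
wrist_force: [-0.5, -4.3, 10.8]
width: 0.0274
gripper_force: 41.5
```

>>> {"fn": "servo_tool", "kwargs": {
  "motion": [-0.003,0,-0.001,0,0,0,-0.006,0,-0.001,0,0,0,-0.009,0,-0.001,0,0,0,-0.011,0,-0.001,0,0,0,-0.011,0,-0.001,0,0,0]
}}

```text
t: 11.58
ee_pos: [0.47, -0.0527, 0.0422]
eef_rot: [0.707, 0.708, 0.001, 0.0]
wrist_force: [-1.0, -1.9, 9.2]
width: 0.0269
gripper_force: 41.3
```

>>> {"fn": "servo_tool", "kwargs": {
  "motion": [-0.003,0,0,0,0,0,-0.003,0,0,0,0,0,-0.003,0,0,0,0,0]
}}

```text
t: 11.83
ee_pos: [0.4701, -0.0533, 0.0422]
eef_rot: [0.707, 0.708, 0.001, 0.0]
wrist_force: [-1.4, -1.2, 9.4]
width: 0.0269
gripper_force: 41.3
```

>>> {"fn": "servo_tool", "kwargs": {
  "motion": [-0.003,0,0,0,0,0,-0.004,0,0,0,0,0,-0.004,0,0,0,0,0]
}}

```text
t: 12.08
ee_pos: [0.47, -0.054, 0.0422]
eef_rot: [0.707, 0.708, 0.001, 0.0]
wrist_force: [-1.5, -0.8, 9.5]
width: 0.0274
gripper_force: 41.3
```

>>> {"fn": "servo_tool", "kwargs": {
  "motion": [0,0,0,0,0,0,0,0,0,0,0,0,0,0,0,0,0,0,0,0,0,0,0,0],
  "jaw": 0.3
}}

```text
t: 12.42
ee_pos: [0.4693, -0.0542, 0.0413]
eef_rot: [0.707, 0.708, 0.0, -0.0]
wrist_force: [0.2, -0.4, -0.3]
width: 0.0554
gripper_force: 0.0
```

Run:
```python
from h import *
import pickle
v=snap("wrist");s=sense();print(s["ee_pos"],s["width"],s["wrist_force"],s["gripper_force"])
g=cv2.cvtColor(v["im"],cv2.COLOR_BGR2GRAY).astype(float)
d=np.diff(cv2.GaussianBlur(g[:,303:325].mean(1),(1,3),0).ravel())
for i in range(230):
    if abs(d[i])>12: print(i,int(d[i]),onz(v,[(314,i+.5)],.064)[0,1].round(4),end="; ")
```

```text
[ 0.46925879 -0.05425656  0.04131663] 0.055576872049372915 [-0.07943023  0.22334562 -0.62704636] 0.0
66 -21 0.0288; 67 -42 0.0284; 68 -24 0.0281; 86 16 0.0221; 87 13 0.0217; 138 29 0.0038; 139 37 0.0034; 140 22 0.003; 149 -33 -0.0003; 150 -41 -0.0007; 152 12 -0.0014; 154 -19 -0.0021; 158 12 -0.0036; 162 19 -0.0052; 163 18 -0.0055; 181 -15 -0.0125; 183 26 -0.0132; 184 27 -0.0136; 195 -22 -0.018; 196 -22 -0.0184; 198 23 -0.0192; 199 23 -0.0196; 210 -22 -0.0241; 211 -29 -0.0245; 213 22 -0.0253; 215 -14 -0.0261; 224 -16 -0.0299; 227 13 -0.0312;
```

>>> {"fn": "servo_tool", "kwargs": {
  "motion": [0,0,-0.05,0,0,0,0,0,-0.15,0,0,0,0,0,-0.25,0,0,0,0,0,-0.35,0,0,0,0,0,-0.45,0,0,0]
}}

```text
t: 12.88
ee_pos: [0.4692, -0.0544, 0.1323]
eef_rot: [0.707, 0.707, 0.0, -0.0]
wrist_force: [1.0, -0.4, 0.2]
width: 0.0553
gripper_force: 0.0
```

>>> {"fn": "servo_tool", "kwargs": {
  "motion": [0.1,0,-0.1,0,0,0,0.1,0,-0.1,0,0,0,0.1,0,-0.1,0,0,0,0.1,0,-0.1,0,0,0],
  "jaw": 1
}}

```text
t: 13.22
ee_pos: [0.4691, -0.0345, 0.1509]
eef_rot: [0.707, 0.708, -0.0, -0.0]
wrist_force: [0.2, 0.8, 0.2]
width: 0.0858
gripper_force: 0.0
```

Run:
```python
from h import *
import pickle
v=snap("wrist");s=snap("scene");e=sense();print(e["ee_pos"],e["eef_rot"],e["width"],e["wrist_force"])
pickle.dump((v,s),open("w11.pkl","wb"))
a=v["im"][60:360,200:440].repeat(2,0)[:580].repeat(2,1);a=cv2.resize(a,(420,525))
b=cv2.resize(s["im"][120:220,255:345],None,fx=4,fy=5.25)
cv2.imwrite("pics/w11.png",np.hstack([a,b]))
```

```text
[ 0.46877805 -0.03475176  0.15052494] [ 7.06806732e-01  7.07406188e-01 -5.02559522e-04 -6.89801879e-04] 0.0854259635094824 [ 0.41921847 -0.74272111 -1.0267469 ]
```

View pics/w11.png

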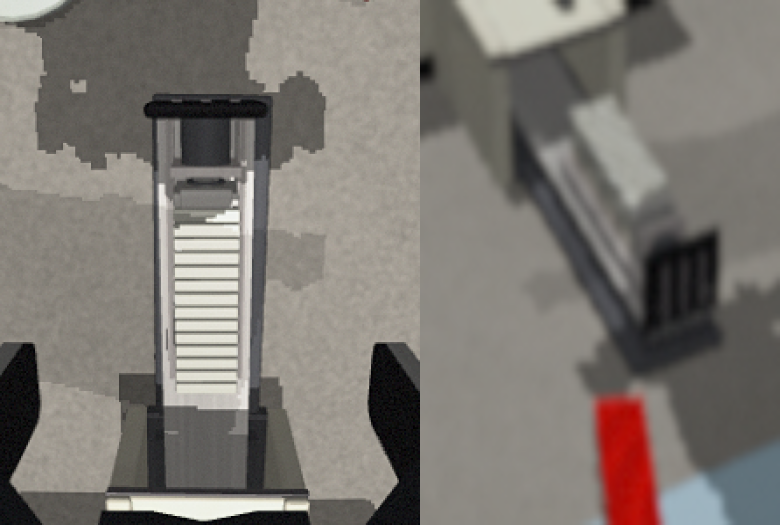

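The strip lies in the channel between the follower (row 190) and the stop (row 395), with its side edges at cols 175–238. I'll check its height and tilt numerically.

Run:
```python
from h import *
import pickle
v,s=pickle.load(open("w11.pkl","rb"))
N=lambda L:[(200+x/1.75,60+y/1.75) for x,y in L]
for r in (190,210,230,250,270): 
    e=edges(v,r,285,350,8); print(r,e)
print(onz(v,N([(205,392)]),.064), onz(v,N([(175,250),(239,250),(175,380),(239,380)]),.064))
g=cv2.cvtColor(v["im"],cv2.COLOR_BGR2GRAY).astype(float)
d=np.diff(cv2.GaussianBlur(g[:,305:332].mean(1),(1,3),0).ravel())
print([(i,int(d[i]),onz(v,[(317,i+.5)],.064)[0,1].round(4)) for i in range(155,300) if abs(d[i])>10])
plan([(.4695,.07,.15,90),(.4695,.07,.043,90)])
```

```text
190 [(287, -62), (289, 35), (290, 77), (295, -27), (336, -43), (338, 29), (343, -81), (344, -52)]
210 [(287, -59), (290, 52), (291, 69), (295, -42), (299, 69), (335, -56), (339, 33), (343, -126)]
230 [(287, -46), (290, 27), (291, 74), (295, -30), (299, 44), (335, -56), (342, -68), (343, -54)]
250 [(287, -43), (291, 48), (292, 70), (294, -79), (295, 64), (298, -32), (300, 42), (342, -110)]
270 [(287, -14), (291, 19), (292, 76), (293, 24), (299, -27), (339, 16), (341, -64), (342, -55)]
[[ 0.46982243 -0.10230563  0.064     ]] [[ 0.45693672 -0.03406768  0.064     ]
 [ 0.48417477 -0.03403803  0.064     ]
 [ 0.45609436 -0.09611437  0.064     ]
 [ 0.48535808 -0.0960834   0.064     ]]
[(156, -13, np.float64(0.0006)), (157, -24, np.float64(-0.0001)), (158, -24, np.float64(-0.0009)), (159, -15, np.float64(-0.0016)), (163, 16, np.float64(-0.0045)), (164, 21, np.float64(-0.0052)), (165, 12, np.float64(-0.0059)), (175, 22, np.float64(-0.0133)), (176, 20, np.float64(-0.014)), (181, -25, np.float64(-0.0178)), (182, -12, np.float64(-0.0185)), (183, 44, np.float64(-0.0193)), (184, 44, np.float64(-0.0
[... 1506 characters left out ...]
.float64(-0.0796)), (259, 13, np.float64(-0.0805)), (261, -10, np.float64(-0.0822)), (262, -40, np.float64(-0.0831)), (263, -30, np.float64(-0.084)), (264, 30, np.float64(-0.0849)), (265, 41, np.float64(-0.0857)), (268, -13, np.float64(-0.0884)), (269, -41, np.float64(-0.0893)), (270, -18, np.float64(-0.0902)), (271, 36, np.float64(-0.091)), (272, 32, np.float64(-0.0919)), (276, -12, np.float64(-0.0955)), (283, -11, np.float64(-0.1018)), (284, -22, np.float64(-0.1028)), (285, -34, np.float64(-0.1037)), (286, -23, np.float64(-0.1046))]
(0.4695, 0.07, 0.15, 90) [0.5238, 0.0041, 0.0028, -0.0005, -0.0001, 0.0003]  dist 105mm
(0.4695, 0.07, 0.043, 90) [0.0, -0.0, 0.535, 0.0, 0.0, 0.0]  dist 107mm
```

The strip's seams are evenly spaced at 6.0 mm at z=0.064, so it is level and seated, with its inner end at -0.096 against the stop. Next I'll close the fingers and go outside the push plate.

>>> {"fn": "servo_tool", "kwargs": {
  "motion": [0.15,0.003,0,0,0,0,0.3,0.003,0,0,0,0,0.45,0.003,0,0,0,0,0.525,0.003,0,0,0,0,0.525,0.003,0,0,0,0],
  "jaw": -1
}}

```text
t: 13.73
ee_pos: [0.4692, 0.0725, 0.1506]
eef_rot: [0.706, 0.708, -0.0, -0.001]
wrist_force: [-0.0, -0.4, -0.1]
width: 0.0258
gripper_force: 0.0
```

>>> {"fn": "servo_tool", "kwargs": {
  "motion": [0,0,0.15,0,0,0,0,0,0.3,0,0,0,0,0,0.45,0,0,0,0,0,0.535,0,0,0,0,0,0.535,0,0,0]
}}

```text
t: 14.15
ee_pos: [0.4667, 0.0694, 0.0408]
eef_rot: [0.707, 0.707, -0.003, -0.002]
wrist_force: [0.4, -1.2, -0.7]
width: 0.0002
gripper_force: 0.0
```

>>> {"fn": "servo_tool", "kwargs": {
  "motion": [-0.05,0,0,0,0,0,-0.1,0,0,0,0,0,-0.11,0,0,0,0,0,-0.12,0,0,0,0,0,-0.13,0,0,0,0,0]
}}

```text
t: 14.57
ee_pos: [0.4707, 0.0438, 0.0454]
eef_rot: [0.707, 0.707, 0.001, 0.001]
wrist_force: [0.1, 0.5, 0.0]
width: 0.0002
gripper_force: 0.0
```

>>> {"fn": "servo_tool", "kwargs": {
  "motion": [-0.005,0,0,0,0,0,-0.01,0,0,0,0,0,-0.015,0,0,0,0,0,-0.02,0,0,0,0,0,-0.025,0,0,0,0,0]
}}

```text
t: 14.98
ee_pos: [0.4699, 0.0396, 0.0445]
eef_rot: [0.707, 0.708, 0.0, -0.0]
wrist_force: [0.0, 1.9, 0.4]
width: -0.0002
gripper_force: 1.2
```

>>> {"fn": "servo_tool", "kwargs": {
  "motion": [-0.007,0,0,0,0,0,-0.014,0,0,0,0,0,-0.022,0,0,0,0,0,-0.03,0,0,0,0,0,-0.04,0,0,0,0,0]
}}

```text
t: 15.4
ee_pos: [0.47, 0.0314, 0.0445]
eef_rot: [0.707, 0.708, 0.0, -0.0]
wrist_force: [-0.3, 2.4, 1.1]
width: -0.0001
gripper_force: 1.3
```

>>> {"fn": "servo_tool", "kwargs": {
  "motion": [-0.015,0,0,0,0,0,-0.035,0,0,0,0,0,-0.055,0,0,0,0,0,-0.075,0,0,0,0,0,-0.095,0,0,0,0,0]
}}

```text
t: 15.82
ee_pos: [0.47, 0.0119, 0.0445]
eef_rot: [0.707, 0.707, 0.0, 0.0]
wrist_force: [-0.9, 2.5, 0.1]
width: 0.0
gripper_force: 1.4
```

>>> {"fn": "servo_tool", "kwargs": {
  "motion": [-0.02,0,0,0,0,0,-0.04,0,0,0,0,0,-0.06,0,0,0,0,0,-0.08,0,0,0,0,0,-0.1,0,0,0,0,0]
}}

```text
t: 16.23
ee_pos: [0.4701, -0.008, 0.0445]
eef_rot: [0.707, 0.707, 0.0, 0.0]
wrist_force: [1.5, 2.3, 2.5]
width: -0.0002
gripper_force: 1.4
```

Run:
```python
from h import *
s=sense();print(s["ee_pos"],s["eef_rot"],s["wrist_force"],s["ft_torque"])
```

```text
[ 0.47009101 -0.00802572  0.04454846] [7.06761424e-01 7.07451965e-01 5.83850486e-05 6.35173777e-05] [1.47092351 2.27620535 2.53825647] [ 0.55879729 -0.0286021   0.048     ]
```

>>> {"fn": "servo_tool", "kwargs": {
  "motion": [-0.02,0,0,0,0,0,-0.04,0,0,0,0,0,-0.06,0,0,0,0,0,-0.08,0,0,0,0,0,-0.1,0,0,0,0,0]
}}

```text
t: 16.65
ee_pos: [0.4701, -0.028, 0.0445]
eef_rot: [0.707, 0.707, 0.0, 0.0]
wrist_force: [0.5, 3.2, 1.8]
width: 0.0004
gripper_force: 1.4
```

>>> {"fn": "servo_tool", "kwargs": {
  "motion": [-0.02,0,0,0,0,0,-0.04,0,0,0,0,0,-0.06,0,0,0,0,0,-0.08,0,0,0,0,0,-0.1,0,0,0,0,0]
}}

```text
t: 17.07
ee_pos: [0.4701, -0.048, 0.0445]
eef_rot: [0.707, 0.707, 0.0, 0.0]
wrist_force: [-0.1, 2.7, 2.2]
width: -0.0001
gripper_force: 1.4
```

>>> {"fn": "servo_tool", "kwargs": {
  "motion": [-0.02,0,0,0,0,0,-0.04,0,0,0,0,0,-0.06,0,0,0,0,0,-0.08,0,0,0,0,0,-0.1,0,0,0,0,0]
}}

```text
t: 17.48
ee_pos: [0.4701, -0.068, 0.0445]
eef_rot: [0.707, 0.707, 0.0, -0.0]
wrist_force: [1.4, 3.3, 1.6]
width: 0.0001
gripper_force: 1.4
```

Smooth so far. I'll approach the catch (about y = -0.090) slowly.

>>> {"fn": "servo_tool", "kwargs": {
  "motion": [-0.02,0,0,0,0,0,-0.04,0,0,0,0,0,-0.06,0,0,0,0,0,-0.075,0,0,0,0,0,-0.085,0,0,0,0,0]
}}

```text
t: 17.9
ee_pos: [0.4701, -0.085, 0.0445]
eef_rot: [0.707, 0.707, -0.0, -0.0]
wrist_force: [1.8, 2.9, 1.0]
width: 0.0002
gripper_force: 1.3
```

>>> {"fn": "servo_tool", "kwargs": {
  "motion": [-0.007,0,0,0,0,0,-0.014,0,0,0,0,0,-0.021,0,0,0,0,0,-0.025,0,0,0,0,0]
}}

```text
t: 18.23
ee_pos: [0.4701, -0.0897, 0.0445]
eef_rot: [0.707, 0.707, -0.0, -0.0]
wrist_force: [0.9, 2.0, 1.2]
width: -0.0004
gripper_force: 1.3
```

>>> {"fn": "servo_tool", "kwargs": {
  "motion": [-0.004,0,0,0,0,0,-0.008,0,0,0,0,0,-0.01,0,0,0,0,0]
}}

```text
t: 18.48
ee_pos: [0.4701, -0.0914, 0.0445]
eef_rot: [0.707, 0.708, 0.0, -0.0]
wrist_force: [1.3, 4.4, 2.4]
width: -0.0
gripper_force: 2.3
```

>>> {"fn": "servo_tool", "kwargs": {
  "motion": [-0.004,0,0,0,0,0,-0.008,0,0,0,0,0,-0.01,0,0,0,0,0]
}}

```text
t: 18.73
ee_pos: [0.47, -0.0923, 0.0445]
eef_rot: [0.706, 0.708, 0.001, -0.001]
wrist_force: [0.9, 10.7, 4.4]
width: -0.0001
gripper_force: 5.3
```

>>> {"fn": "servo_tool", "kwargs": {
  "motion": [-0.003,0,0,0,0,0,-0.005,0,0,0,0,0,-0.005,0,0,0,0,0]
}}

```text
t: 18.98
ee_pos: [0.4701, -0.0929, 0.0446]
eef_rot: [0.706, 0.708, 0.001, -0.001]
wrist_force: [1.8, 10.7, 5.2]
width: -0.0002
gripper_force: 5.3
```

>>> {"fn": "servo_tool", "kwargs": {
  "motion": [-0.003,0,0,0,0,0,-0.005,0,0,0,0,0,-0.005,0,0,0,0,0]
}}

```text
t: 19.23
ee_pos: [0.4701, -0.0944, 0.0446]
eef_rot: [0.706, 0.708, 0.001, -0.001]
wrist_force: [1.2, 8.5, 4.2]
width: -0.0
gripper_force: 4.1
```

>>> {"fn": "servo_tool", "kwargs": {
  "motion": [-0.003,0,0,0,0,0,-0.005,0,0,0,0,0,-0.005,0,0,0,0,0]
}}

```text
t: 19.48
ee_pos: [0.4701, -0.0958, 0.0445]
eef_rot: [0.707, 0.708, 0.001, -0.001]
wrist_force: [0.4, 6.0, 3.6]
width: -0.0
gripper_force: 3.1
```

>>> {"fn": "servo_tool", "kwargs": {
  "motion": [-0.003,0,0,0,0,0,-0.005,0,0,0,0,0,-0.005,0,0,0,0,0]
}}

```text
t: 19.73
ee_pos: [0.47, -0.0971, 0.0445]
eef_rot: [0.707, 0.708, 0.0, -0.0]
wrist_force: [1.0, 4.4, 3.3]
width: 0.0002
gripper_force: 2.5
```

>>> {"fn": "servo_tool", "kwargs": {
  "motion": [-0.003,0,0,0,0,0,-0.005,0,0,0,0,0,-0.005,0,0,0,0,0]
}}

```text
t: 19.98
ee_pos: [0.4701, -0.0984, 0.0446]
eef_rot: [0.707, 0.708, 0.0, -0.0]
wrist_force: [0.0, 3.8, 2.1]
width: 0.0001
gripper_force: 1.9
```

>>> {"fn": "servo_tool", "kwargs": {
  "motion": [-0.003,0,0,0,0,0,-0.005,0,0,0,0,0,-0.005,0,0,0,0,0]
}}

```text
t: 20.23
ee_pos: [0.4701, -0.0999, 0.0445]
eef_rot: [0.707, 0.707, -0.0, 0.0]
wrist_force: [0.6, 1.1, 0.9]
width: 0.0001
gripper_force: 1.0
```

>>> {"fn": "servo_tool", "kwargs": {
  "motion": [-0.003,0,0,0,0,0,-0.005,0,0,0,0,0,-0.005,0,0,0,0,0]
}}

```text
t: 20.48
ee_pos: [0.47, -0.1, 0.0444]
eef_rot: [0.707, 0.708, 0.001, -0.001]
wrist_force: [1.6, 6.2, 3.5]
width: -0.0004
gripper_force: 3.3
```

>>> {"fn": "servo_tool", "kwargs": {
  "motion": [-0.003,0,0,0,0,0,-0.005,0,0,0,0,0,-0.005,0,0,0,0,0]
}}

```text
t: 20.73
ee_pos: [0.47, -0.1001, 0.0445]
eef_rot: [0.706, 0.708, 0.001, -0.001]
wrist_force: [1.6, 12.5, 4.3]
width: -0.0
gripper_force: 5.7
```

Solid stop at y = -0.100, so the rail is home. I'll back off and check.

>>> {"fn": "servo_tool", "kwargs": {
  "motion": [0.02,0,0,0,0,0,0.1,0,0,0,0,0,0.2,0,0,0,0,0,0.3,0,0,0,0,0,0.4,0,0,0,0,0]
}}

```text
t: 21.15
ee_pos: [0.4698, -0.0215, 0.0444]
eef_rot: [0.707, 0.707, -0.001, 0.0]
wrist_force: [0.4, -0.5, -0.1]
width: 0.0001
gripper_force: 0.0
```

>>> {"fn": "servo_tool", "kwargs": {
  "motion": [0,0,-0.2,0,0,0,0,0,-0.4,0,0,0,0,0,-0.4,0,0,0,0,0,-0.4,0,0,0]
}}

```text
t: 21.48
ee_pos: [0.4717, -0.0224, 0.1264]
eef_rot: [0.707, 0.707, 0.001, 0.002]
wrist_force: [0.2, -0.9, -0.0]
width: 0.0003
gripper_force: 0.0
```

Run:
```python
from h import *
import pickle
v=snap("wrist");e=sense();print(e["t"],e["ee_pos"],e["wrist_force"])
g=cv2.cvtColor(v["im"],cv2.COLOR_BGR2GRAY).astype(float)
p=proj(v,[.47,-.110,.064])[0];print(p);c=int(p[0])
d=np.diff(cv2.GaussianBlur(g[:,c-12:c+12].mean(1),(1,3),0).ravel())
print([(i,int(d[i]),onz(v,[(c,i+.5)],.064)[0,1].round(4)) for i in range(int(p[1])-40,min(398,int(p[1])+40)) if abs(d[i])>10])
t=snap("top");a=t["im"];b=pickle.load(open("c0.pkl","rb"))["top"]["im"]
m=(cv2.absdiff(a,b).max(2)>45).astype(np.uint8)
print([cv2.boundingRect(k) for k in cv2.findContours(cv2.morphologyEx(m,2,np.ones((3,3))),0,1)[0] if cv2.contourArea(k)>15])
```

```text
21.5333 [ 0.47043188 -0.02210495  0.12499269] [-0.50825769  0.03886567 -0.12119687]
[313.67206599 324.00418233]
[(329, 11, np.float64(-0.115)), (330, 11, np.float64(-0.1159)), (346, -13, np.float64(-0.1308)), (347, -11, np.float64(-0.1318))]
[(631, 368, 9, 32), (315, 367, 44, 27), (597, 361, 14, 39), (255, 344, 39, 56), (384, 343, 195, 57), (383, 337, 17, 16), (296, 307, 72, 82), (361, 215, 6, 5), (251, 200, 36, 34), (260, 197, 59, 91), (369, 105, 203, 254)]
```

```bash
python3 -c "
from cell import *
print(hand_in())"
```

```text
the job is handed in; nothing more can be done
None
```

The strip is seated upright in the magazine and the rail was pushed past its catch to a solid stop after about 140 mm of travel. The job is handed in at about 21.5 s, but no verdict came back and I had no clear camera view of the final position.

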